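Seat the long shoe-rest arch in the carrier's notches

ROBOT

A 6-joint arm with a two-finger parallel gripper is mounted at the origin on the work surface. World frame = base frame: x ahead of the robot, y to its left, z up, the work surface at z = 0. Lengths are in mm, angles in degrees, forces in N, time in s.
With the tool pointing down it reaches from about 350 to 850 mm from the base axis. Payload 8.1 kg.
Tool frame: the origin (TCP) lies midway between the tips of the shut fingers; the grasp point (between the pads) lies 19 mm behind it; z points along the fingers, y is the line along which they close (so a half turn about z gives the same grasp; the last joint's range is limited). The gripper opens to 85 mm and grips with 20 to 120 N. Pads are 22 mm wide; open, the fingers measure 114 mm over their backs; the gripper's body (76 mm by 85 mm) begins 54 mm behind the grasp point. The pads swing forward as they close: fully open they stand 13 mm farther back than shut.
Start: joints at [61.57, 7.471, 85.268, -0, 87.261, -4.893], TCP at [239.585, 550.095, 208.092] pointing down, gripper open.
Joint ranges: [-169.43, 169.43], [-51.17, 129.36], [1.28, 143.12], [-76.62, 256.62], [0, 156.53], [-152.29, 152.29]. Speed limits (degrees/s): [136.94, 136.94, 159.86, 180, 180, 180].

INTERFACE

Orientations are given as [roll, pitch, yaw] about the fixed x, y, z axes, in that order (R = Rz(yaw) Ry(pitch) Rx(roll)).
In Python, from bench import r gives the robot as it stands.
- The arm moves only by the tool send_rows, never from a script. Its argument "increments" is a list of rows, each a list of 6 numbers: the shift along the tool's x, y, z in mm, then the turn, a rotation vector about the tool's x, y, z in rad. A call has 1 to 5 rows; each row shifts and turns the commanded pose from where the row before left it, along the tool's axes as they then stand; what a row does not reach is not made up. A row lasts 1/8 s, in which the tool goes at most 62.5 mm and 10.7 degrees, less where a joint would pass 70% of its speed; a pose out of reach is approached as far as the arm can. A call is refused whole if a number of a shift passes 62.5 or a number of a turn 0.188, either way. A call with a gripper value outside its range is refused whole. "grip" is the closure, from -1 (fully open) to 1 (shut), set as the call begins (left out, the last holds). The fingers move at their own pace and stop on an object; "grip_force" is the grip in N (left out, the last holds). Time passes only in rows, so rows that do not move let the fingers close. It gives the time, the measured TCP pose, the force, the opening and the grip force at its end, in the units of the state.
- r.sense(): the state, without advancing time (a new reading comes with each control period).
- r.snapshot(name): name is "side" or "top" or "wrist"; returns a dict with "img" (420x560x3 uint8, blue, green, red), "z_map" (420x560 float32, mm along the optical axis (not along the pixel's ray), 0 where there is no reading), "fx", "fy", "cx", "cy" (pixels), "view" (4x4, takes a point from world to camera coordinates). Camera axes: x right, y down, z forward; pixel columns grow to the right and rows downward; lengths in mm; the calibration is good to about 2 mm. A picture is of the moment at which its call begins.
- r.hand_in(): hands the job in; it is judged then, once.
The state is a dict: "time": time; "joint_pos": joint angles; "qd": joint speeds; "joint_efforts": joint torques, N m; "tool_pos": TCP position; "tcp_rot": TCP orientation; "ft_force": force on the tool from outside, world axes, zero at the start; "wrist_torque": the same for the moment, N m; "finger_gap": finger opening in mm; "grip_force": force on a finger pad.
Only numpy, scipy, OpenCV 4.12 (cv2) and the standard library are available. Lean on these libraries where they do the work, as an engineer would, in place of code of your own. Each camera call takes 0.05 s, during which the arm holds its last target. There are 200 camera calls.

TASK

Two bent steel arches stand on the bench, a long one and a short one. Pick up the long arch, turn it to match the wooden carrier and lower it in (do not drop it) so that both of its feet rest fully down in the carrier's two notches, centred in the blocks and upright, then let go. Leave the short arch where it is.

Things in the scene. Friction and masses are not known exactly. Their poses are not given: they have to be found in the camera images.
- long_arch: Loose staple-shaped shoe rest of bare steel strip (24 mm wide, 6 mm thick, 0.19-0.35 kg), standing on two feet: 146 mm long, 70 mm high, flat top bar (64 to 70 mm up), two straight legs centred 70 mm either side of the middle. Origin: midway between the feet, at sole height; z up, y from foot to foot, x across the width. Same turned half round. Grip the bar's middle across its 24 mm.
- carrier: Fixed plywood board, 130 (x) by 220 (y) by 18 mm, with 2 dark wooden blocks centred 70 mm either side of the middle along y, each 80 (x) by 40 mm (y), tops 58 mm above the bench. A notch runs through each along y: floor 32 mm wide, 30 mm above the bench, sides sloping out to a 56 mm mouth. Origin: centre of underside, z up. Seated, the arch's origin is 30 mm above it, y axes parallel.
- short_arch: The short arch, to be left alone: loose, same steel strip (24 mm wide, 70 mm high) but only 90 mm long, legs centred 42 mm either side of the middle. Origin midway between its feet at sole height; y along its length, z up.

How it is judged (in metres and radians):
At the end, for the whole second after the job is handed in: The long arch rests with both feet on the notch floors: origin 25 to 35 mm above the carrier's, within 12 mm across (carrier x) and 15 mm along (y), aligned within 10 degrees, upright within 7 degrees, at rest. The short arch is within 30 mm of its start (x of long_arch in the frame of carrier between -0.012 and 0.012 m and y of long_arch in the frame of carrier between -0.015 and 0.015 m and z of long_arch in the frame of carrier between 0.025 and 0.035 m and angle between the y axis of long_arch and the y axis of carrier, either way round below 0.175 rad and angle between long_arch's own z axis and vertical below 0.12 rad and linear speed of long_arch below 0.02 m/s and distance of short_arch from where it was at the start of the episode below 0.03 m); the robot touches nothing.
It fails at once if the short arch is moved by more than 30 mm (distance of short_arch from where it was at the start of the episode above 0.03 m).
It fails at once if the long arch is dropped (falls out of the fingers faster than 0.6 m/s) (linear speed of long_arch above 0.6 m/s and contact force between the fingers and long_arch below 0.1 N).
It also fails if it takes over 34 s, if anything falls off the work surface, if the arm or the gripper's body presses on something with over 40 N, if the wrist force passes 120 N, or if a joint passes its speed limit or range.

## Working session

There is one attempt and no reset: what is moved stays moved. The work goes in short steps, Python scripts to look and compute and a tool call to move; the robot and the scene stay as the last step left them, time stands still between calls to the robot, and variables do not carry over. Pictures are saved under pics/ and viewed, at most 10 in all, crops included, and the job is handed in when it is done.

Besides the shell and the picture viewer there is one more tool, called after "Request:" by a JSON object that holds its "op" and its "data". send_rows: Moves the arm, as the interface text tells. Its arguments: {"type":"object","properties":{"increments":{"type":"array"},"grip":{"type":"number"},"grip_force":{"type":"number"}},"required":["increments"]}

```bash
mkdir -p pics; ls; python3 - <<'E'
from bench import r
import cv2,numpy as np
s=r.sense();print({k:s[k] for k in('time','tool_pos','tcp_rot','finger_gap')})
a=r.snapshot("top");b=r.snapshot("side")
for n,d in(("top",a),("side",b)):
    np.savez(n+"0.npz",**d); print(n,d['fx'],d['cx'],d['cy'],np.round(d['view'],3).tolist()); cv2.imwrite(f"pics/{n}0.png",d['img'])
E
```

```text
pics
{'time': 0.0, 'tool_pos': array([239.30753948, 549.57789325, 207.04783951]), 'tcp_rot': array([-1.79895590e+02, -8.58189284e-03,  1.56462826e+02]), 'finger_gap': 85.454686194089}
top 501.13056206205994 280.0233101767596 210.6205231283189 [[0.027, -1.0, -0.013, 14.429], [-0.988, -0.024, -0.151, 554.252], [0.151, 0.017, -0.988, 869.891], [0.0, 0.0, 0.0, 1.0]]
side 416.0812485175138 276.93057556483006 208.41771207482415 [[-0.904, -0.428, -0.012, 486.069], [-0.289, 0.631, -0.72, 166.195], [0.316, -0.647, -0.694, 611.408], [0.0, 0.0, 0.0, 1.0]]
```

View pics/top0.png

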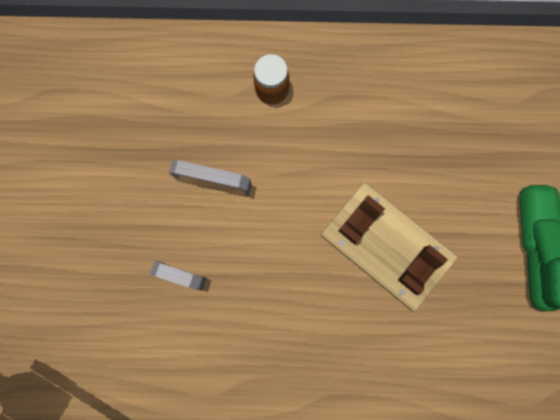

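View pics/side0.png

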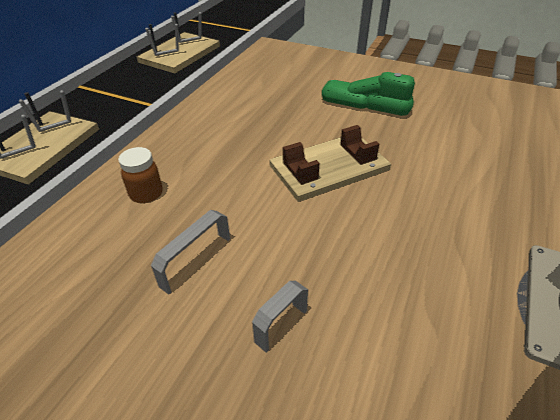

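The top view shows the long arch from about (173,168) to (248,185), the short one at (155,268)-(205,283), and the carrier centred near (390,247) with blocks at (361,220) and (423,269). The side view shows the long arch at (190,245), the short one at (280,310), and the carrier at (330,165). Both arches are standing up.

```bash
cat > h.py <<'E'
import numpy as np,cv2
def cast(d,uv,z):
    uv=np.atleast_2d(uv).astype(float);R=d['view'][:3,:3];t=d['view'][:3,3];c=-R.T@t
    ray=np.c_[(uv[:,0]-d['cx'])/d['fx'],(uv[:,1]-d['cy'])/d['fy'],np.ones(len(uv))]@R
    return c+ray*((z-c[2])/ray[:,2])[:,None]
def cloud(d,m):
    v,u=np.nonzero(m&(d['z_map']>0));z=d['z_map'][v,u].astype(float)
    p=np.c_[(u-d['cx'])/d['fx']*z,(v-d['cy'])/d['fy']*z,z]
    return (p-d['view'][:3,3])@d['view'][:3,:3]
def proj(d,p):
    q=np.atleast_2d(p)@d['view'][:3,:3].T+d['view'][:3,3]
    return np.c_[q[:,0]/q[:,2]*d['fx']+d['cx'],q[:,1]/q[:,2]*d['fy']+d['cy']]
def box(m,lo,hi):
    k=np.zeros(m.shape,bool);k[lo[1]:hi[1],lo[0]:hi[0]]=1;return m&k
def steel(d):
    h=cv2.cvtColor(d['img'],cv2.COLOR_BGR2HSV);return (h[...,1]<70)&(h[...,2]>60)
def dark(d):
    h=cv2.cvtColor(d['img'],cv2.COLOR_BGR2HSV);return (h[...,2]<95)
def rect(p):
    c,s,a=cv2.minAreaRect(p[:,:2].astype(np.float32)); b=cv2.boxPoints((c,s,a))
    e=max((b[1]-b[0],b[2]-b[1]),key=np.linalg.norm)
    return np.round(c,1),np.round(s,1),round(float(np.degrees(np.arctan2(e[1],e[0]))%180),1)
E
python3 - <<'E'
from h import *
t=dict(np.load('top0.npz'));s=dict(np.load('side0.npz'))
def rep(n,d,m,zlo):
    p=cloud(d,m);z=p[:,2];q=p[z>zlo]
    print(n,len(p),'z pct',np.round(np.percentile(z,[5,50,95]),1),'above',len(q),rect(q))
for n,d,lo,hi in(('long top',t,(160,150),(260,200)),('long side',s,(140,200),(240,300)),('short top',t,(145,255),(215,295)),('short side',s,(240,270),(320,355))):
    rep(n,d,box(steel(d),lo,hi),58)
for n,d,B in(('blk',t,((330,190),(388,245))),('blk2',t,((395,240),(450,297))),('blk s',s,((278,138),(322,186))),('blk2 s',s,((336,122),(384,166)))):
    rep(n,d,box(dark(d),*B),50)
    p=cloud(d,box(dark(d),*B));rep(n+' floor',d,box(dark(d),*B),25)
# board
for d,B in((t,((318,180),(460,312))),(s,((265,120),(395,202)))):
    k=np.ones((420,560),bool);p=cloud(d,box(k,*B));p=p[(p[:,2]>12)&(p[:,2]<70)];print('board',rect(p),np.percentile(p[:,2],[5,30,50]))
E
```

```text
long top 1212 z pct [11.9 70.3 73.1] above 1080 (array([613.7, 157.7]), array([144.4,  24.8]), 78.3)
long side 1454 z pct [10.2 68.1 70. ] above 1081 (array([614.9, 160.7]), array([142.5,  26.4]), 78.6)
short top 785 z pct [13.2 69.9 73.1] above 695 (array([432.5, 208.5]), array([89.4, 24. ]), 73.2)
short side 1412 z pct [ 9.9 67.5 69.9] above 975 (array([433.2, 209.6]), array([85.5, 25.1]), 72.9)
blk 877 z pct [28.5 39.5 59.7] above 310 (array([ 539.5, -118. ]), array([38. , 76.4]), 141.7)
blk floor 877 z pct [28.5 39.5 59.7] above 871 (array([ 539.6, -117.8]), array([38.4, 76.4]), 141.7)
blk2 1086 z pct [27.8 38.3 59.6] above 371 (array([ 453.5, -226.7]), array([38.7, 77.1]), 141.6)
blk2 floor 1086 z pct [27.8 38.3 59.6] above 1066 (array([ 453.3, -227.6]), array([40.6, 78.6]), 141.5)
blk s 975 z pct [17.9 38.8 57.2] above 267 (array([ 541.8, -117.2]), array([40.7, 80.3]), 141.7)
blk s floor 975 z pct [17.9 38.8 57.2] above 838 (array([ 541.6, -116.8]), array([41. , 81.1]), 141.6)
blk2 s 884 z pct [20.5 38.5 57.4] above 231 (array([ 454.8, -226.2]), array([41.5, 82.8]), 141.6)
blk2 s floor 884 z pct [20.5 38.5 57.4] above 772 (array([ 454.4, -226.6]), array([43.1, 82.5]), 141.2)
board (array([ 497.8, -174. ]), array([220.1, 130.9]), 51.3) [15.93336109 18.10301499 19.2486877 ]
board (array([ 498.3, -172.6]), array([221.9, 133.5]), 51.6) [15.23847095 16.85019876 17.84591523]
```

Both views agree. The long arch is at (614,159) with its axis at 78.4° and its top at about 70. The carrier is at (498,-173) with its axis at 51.5°. Moving above the arch now.

Request:
{"op": "send_rows", "data": {"increments": [[-50, -21, 6, 0, 0, 0], [-50, -21, 6, 0, 0, 0], [-50, -21, 6, 0, 0, 0], [-50, -21, 6, 0, 0, 0], [-50, -21, 6, 0, 0, 0]], "grip": -1}}

```text
time: 0.72
tool_pos: [427.6, 352.5, 177.5]
tcp_rot: [-180.0, -0.0, 156.5]
ft_force: [1.2, 0.6, 0.7]
finger_gap: 85.4
grip_force: 0.0
```

Request:
{"op": "send_rows", "data": {"increments": [[-50, -21, 6, 0, 0, 0], [-50, -21, 6, 0, 0, 0], [-50, -21, 6, 0, 0, 0], [-50, -21, 6, 0, 0, 0], [-50, -21, 6, 0, 0, 0]]}}

```text
time: 1.35
tool_pos: [614.9, 156.4, 147.4]
tcp_rot: [-180.0, -0.0, 156.5]
ft_force: [0.1, 0.7, 0.4]
finger_gap: 85.4
grip_force: 0.0
```

Request:
{"op": "send_rows", "data": {"increments": [[0, 0, 0, 0, 0, 0.17], [0, 0, 0, 0, 0, 0.17], [0, 0, 0, 0, 0, 0.17], [0, 0, 0, 0, 0, 0.17]]}}

```text
time: 1.85
tool_pos: [613.7, 157.7, 147.4]
tcp_rot: [-179.9, -0.0, 117.2]
ft_force: [0.2, -0.5, 0.1]
finger_gap: 85.5
grip_force: 0.0
```

Request:
{"op": "send_rows", "data": {"increments": [[0, 0, 0, 0, 0, 0.17], [0, 0, 0, 0, 0, 0.17], [0, 0, 0, 0, 0, 0.17], [0, 0, 0, 0, 0, 0.17], [0, 0, 0, 0, 0, 0]]}}

```text
time: 2.48
tool_pos: [613.8, 157.8, 147.5]
tcp_rot: [-179.9, 0.0, 78.6]
ft_force: [-0.4, 0.1, -0.6]
finger_gap: 85.7
grip_force: 0.0
```

```bash
python3 - <<'E'
from bench import r
from h import *
s=r.sense();print(s['time'],s['tool_pos'],s['tcp_rot'])
d=r.snapshot("wrist");np.savez('w0.npz',**d);cv2.imwrite('pics/w0.png',d['img'])
m=steel(d);p=cloud(d,m);q=p[(p[:,2]>58)&(p[:,2]<80)&(np.hypot(p[:,0]-614,p[:,1]-159)<90)];print(len(q),rect(q),np.median(q[:,2]))
t=r.snapshot("top");p=cloud(t,box(steel(t),(160,150),(260,200)));
E
```

```text
2.475 [613.7693923  157.82322285 147.50191742] [-1.79945833e+02  2.11233940e-02  7.85982501e+01]
6440 (array([614.5, 156.8]), array([144.8,  24. ]), 78.3) 70.56945724119083
```

Request:
{"op": "send_rows", "data": {"increments": [[0, 0, 25, 0, 0, 0], [0, 0, 25, 0, 0, 0], [0, 0, 20, 0, 0, 0], [0, 0, 18, 0, 0, 0], [0, 0, 12, 0, 0, 0]]}}

```text
time: 3.2
tool_pos: [613.8, 157.8, 46.9]
tcp_rot: [-180.0, 0.0, 78.6]
ft_force: [-0.3, 0.3, -0.1]
finger_gap: 85.4
grip_force: 0.0
```

Request:
{"op": "send_rows", "data": {"increments": [[0, 0, 0, 0, 0, 0], [0, 0, 0, 0, 0, 0], [0, 0, 0, 0, 0, 0], [0, 0, 0, 0, 0, 0], [0, 0, 0, 0, 0, 0]], "grip": 1, "grip_force": 70}}

```text
time: 3.82
tool_pos: [614.3, 157.9, 48.4]
tcp_rot: [180.0, -0.0, 78.5]
ft_force: [-0.6, -0.6, 0.7]
finger_gap: 0.1
grip_force: 0.0
```

Request:
{"op": "send_rows", "data": {"increments": [[0, 0, 0, 0, 0, 0], [0, 0, 0, 0, 0, 0], [0, 0, 0, 0, 0, 0]]}}

```text
time: 4.2
tool_pos: [614.1, 157.9, 48.1]
tcp_rot: [-180.0, 0.0, 78.5]
ft_force: [0.1, 0.0, -0.5]
finger_gap: -0.0
grip_force: 0.0
```

```bash
python3 - <<'E'
from bench import r
from h import *
s=r.sense();print(s['time'],s['tool_pos'],s['tcp_rot'],s['finger_gap'],s['grip_force'])
d=r.snapshot("side");cv2.imwrite('pics/s1.png',cv2.resize(d['img'][130:330,80:350],None,fx=2.5,fy=2.5))
E
```

```text
4.2 [614.09394226 157.90571375  48.06403364] [-1.79996222e+02  4.32258670e-04  7.85403217e+01] -0.0042460300049351205 0.0
```

View pics/s1.png

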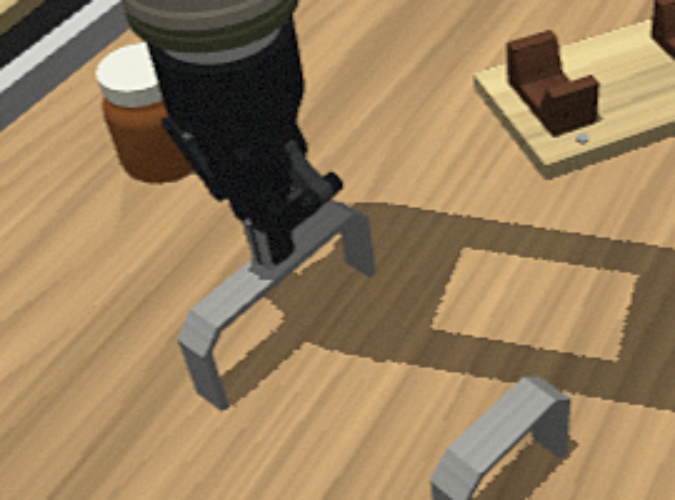

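The crop shows the arch still upright. The shut fingers sit at about (270,250), at or on the bar, with nothing gripped. I need a closer look.

```bash
python3 - <<'E'
from bench import r
from h import *
d=r.snapshot("wrist");t=r.snapshot("side");np.savez('side1.npz',**t)
m=steel(d);p=cloud(d,m);q=p[(p[:,2]>58)&(p[:,2]<80)&(np.hypot(p[:,0]-614,p[:,1]-159)<90)];print(len(q),rect(q),np.median(q[:,2]))
p=cloud(t,box(steel(t),(140,190),(245,300)));q=p[p[:,2]>58];print(rect(q),np.median(q[:,2]))
s=r.sense()
print(proj(t,[s['tool_pos'],s['tool_pos']+[0,0,20]]))
c=np.vstack([np.hstack([d['img']]) ]);cv2.imwrite('pics/w1.png',c)
cv2.imwrite('pics/s2.png',cv2.resize(t['img'][180:280,130:250],None,fx=6,fy=6,interpolation=cv2.INTER_NEAREST))
E
```

```text
9591 (array([615.2, 160.2]), array([138. ,  24.2]), 78.4) 70.50724301680961
(array([592.3, 165.3]), array([139.8,  71.6]), 77.6) 68.66778393172106
[[191.76852351 241.89821892]
 [189.81162724 233.46852638]]
```

View pics/w1.png

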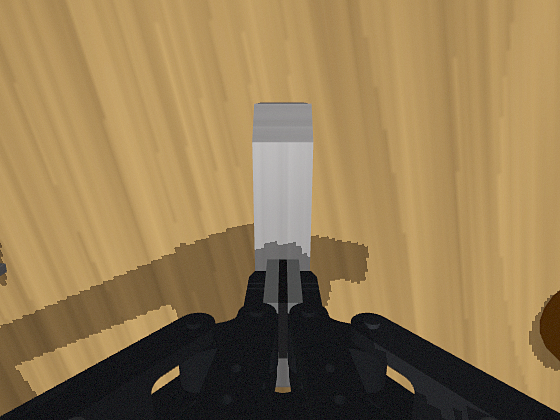

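View pics/s2.png

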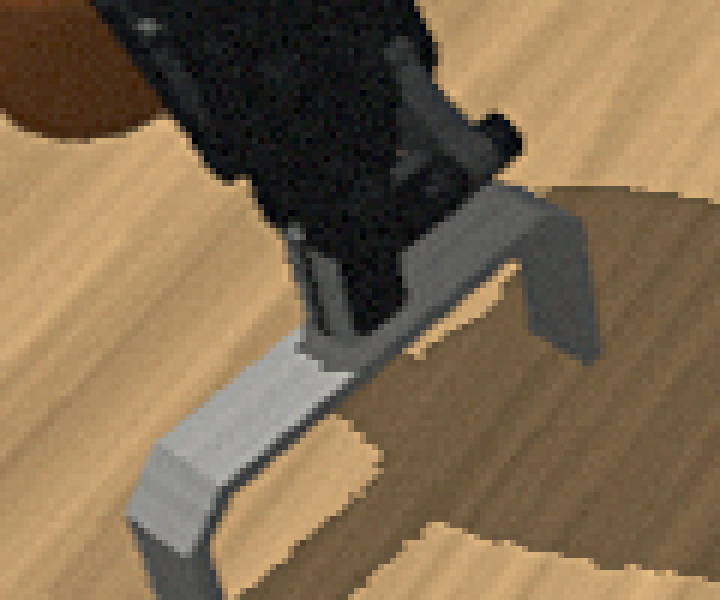

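The shut finger tips end on top of the bar: at (350,335) in the crop, with the bar's top face continuing below them. The wrist view shows them centred across the bar at (283,265). The real tips are therefore about 22 mm higher than the reported TCP. I'll open, go down by that much and grip again.

Request:
{"op": "send_rows", "data": {"increments": [[0, 0, 0, 0, 0, 0], [0, 0, 0, 0, 0, 0], [0, 0, 0, 0, 0, 0], [0, 0, 0, 0, 0, 0], [0, 0, 0, 0, 0, 0]], "grip": -1}}

```text
time: 4.97
tool_pos: [614.1, 157.9, 48.1]
tcp_rot: [-180.0, 0.0, 78.5]
ft_force: [-0.3, 0.2, 0.2]
finger_gap: 85.2
grip_force: 0.0
```

Request:
{"op": "send_rows", "data": {"increments": [[0, 0, 6, 0, 0, 0], [0, 0, 6, 0, 0, 0], [0, 0, 6, 0, 0, 0], [0, 0, 6, 0, 0, 0], [0, 0, 0, 0, 0, 0]]}}

```text
time: 5.6
tool_pos: [613.4, 157.8, 23.1]
tcp_rot: [-179.9, 0.0, 78.5]
ft_force: [0.2, -1.1, 0.5]
finger_gap: 85.1
grip_force: 0.0
```

```bash
python3 - <<'E'
from bench import r
from h import *
s=r.sense();print(s['time'],s['tool_pos'],s['ft_force'],s['finger_gap'])
t=r.snapshot("side");w=r.snapshot("wrist")
a=cv2.resize(t['img'][180:280,130:250],(480,400));b=cv2.resize(w['img'],(320,240))
o=np.zeros((400,800,3),np.uint8);o[:,:480]=a;o[:240,480:]=b;cv2.imwrite('pics/c3.png',o)
E
```

```text
5.6 [613.43973717 157.77162086  23.08629338] [ 0.21391768 -1.12057455  0.52609778] 85.14052009571215
```

View pics/c3.png

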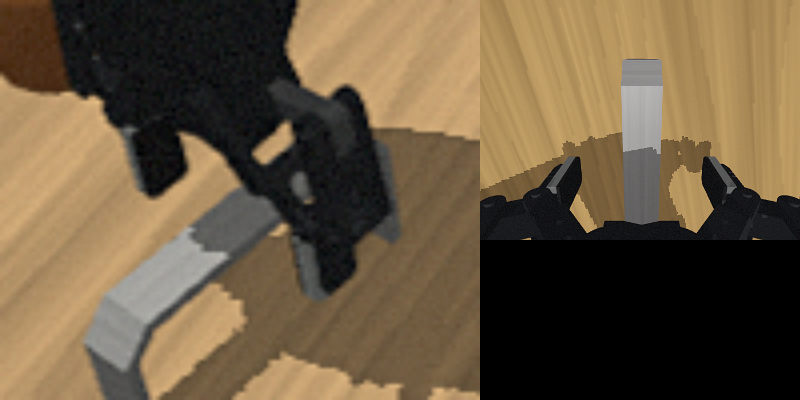

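The fingers straddle the bar, with its end at (640,70) centred between them in the wrist view, and there is no contact force. Closing.

Request:
{"op": "send_rows", "data": {"increments": [[0, 0, 0, 0, 0, 0], [0, 0, 0, 0, 0, 0], [0, 0, 0, 0, 0, 0], [0, 0, 0, 0, 0, 0], [0, 0, 0, 0, 0, 0]], "grip": 1, "grip_force": 70}}

```text
time: 6.32
tool_pos: [614.3, 157.9, 24.5]
tcp_rot: [180.0, -0.0, 78.5]
ft_force: [-0.6, 0.1, 3.0]
finger_gap: 22.1
grip_force: 68.6
```

Request:
{"op": "send_rows", "data": {"increments": [[0, 0, 0, 0, 0, 0], [0, 0, 0, 0, 0, 0]]}}

```text
time: 6.58
tool_pos: [614.3, 157.9, 24.4]
tcp_rot: [180.0, -0.0, 78.5]
ft_force: [-1.4, -0.9, 4.5]
finger_gap: 22.5
grip_force: 68.8
```

```bash
python3 - <<'E'
from bench import r
from h import *
s=r.sense();print(s['time'],s['tool_pos'],s['ft_force'],s['finger_gap'],s['grip_force'])
t=r.snapshot("side");w=r.snapshot("wrist")
a=cv2.resize(t['img'][180:280,130:250],(480,400));b=cv2.resize(w['img'],(320,240))
o=np.zeros((400,800,3),np.uint8);o[:,:480]=a;o[:240,480:]=b;cv2.imwrite('pics/c4.png',o)
E
```

```text
6.575 [614.3280222  157.94667892  24.44877728] [-1.37921763 -0.85049074  4.51110655] 22.480736540838983 68.81904244422913
```

View pics/c4.png

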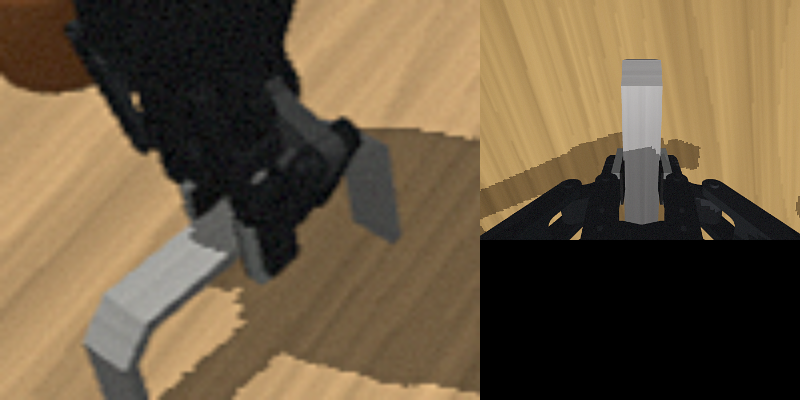

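Gripped at 22.5 mm and 69 N, with the bar between the pads. I'll lift it and carry it above the carrier.

Request:
{"op": "send_rows", "data": {"increments": [[0, 0, -10, 0, 0, 0], [0, 0, -20, 0, 0, 0], [0, 0, -25, 0, 0, 0], [0, 0, -25, 0, 0, 0], [0, 0, -20, 0, 0, 0]], "grip_force": 90}}

```text
time: 7.3
tool_pos: [614.7, 158.0, 126.5]
tcp_rot: [179.9, -0.0, 78.5]
ft_force: [0.1, -0.2, -3.7]
finger_gap: 21.9
grip_force: 88.2
```

Request:
{"op": "send_rows", "data": {"increments": [[-15, -2, 0, 0, 0, 0], [-30, -4, 0, 0, 0, 0], [-35, -5, 0, 0, 0, 0], [-40, -6, 0, 0, 0, 0], [-40, -6, 0, 0, 0, 0]]}}

```text
time: 7.92
tool_pos: [557.9, 3.8, 122.6]
tcp_rot: [-179.9, 0.0, 78.5]
ft_force: [0.4, -1.1, -2.1]
finger_gap: 21.9
grip_force: 88.3
```

Request:
{"op": "send_rows", "data": {"increments": [[-40, -6, 0, 0, 0, 0], [-40, -6, 0, 0, 0, 0], [-40, -6, 0, 0, 0, 0], [-38, -5, 0, 0, 0, 0], [-30, -3, 0, 0, 0, 0]]}}

```text
time: 8.55
tool_pos: [494.8, -175.1, 122.7]
tcp_rot: [-179.9, -0.0, 78.5]
ft_force: [0.6, -0.3, -2.3]
finger_gap: 22.1
grip_force: 88.4
```

Request:
{"op": "send_rows", "data": {"increments": [[0, 0, 0, 0, 0, 0.08], [0, 0, 0, 0, 0, 0.12], [0, 0, 0, 0, 0, 0.12], [0, 0, 0, 0, 0, 0.1], [0, 0, 0, 0, 0, 0.05]]}}

```text
time: 9.18
tool_pos: [495.4, -173.7, 122.6]
tcp_rot: [-179.9, 0.0, 51.4]
ft_force: [0.5, -0.2, -3.4]
finger_gap: 22.1
grip_force: 88.3
```

Request:
{"op": "send_rows", "data": {"increments": [[0, 0, 0, 0, 0, 0], [0, 0, 0, 0, 0, 0]]}}

```text
time: 9.43
tool_pos: [496.2, -173.5, 123.4]
tcp_rot: [-179.9, 0.0, 51.7]
ft_force: [-1.3, -0.3, -2.6]
finger_gap: 21.9
grip_force: 88.3
```

```bash
python3 - <<'E'
from bench import r
from h import *
s=r.sense();print(s['time'],s['tool_pos'],s['tcp_rot'],s['ft_force'],s['finger_gap'])
t=r.snapshot("side");w=r.snapshot("wrist");T=r.snapshot("top")
for n,d in(('s',t),('w',w),('t',T)):
    np.savez(n+'5.npz',**d)
    p=cloud(d,steel(d));q=p[(p[:,2]>125)&(np.hypot(*(p[:,:2]-s['tool_pos'][:2]).T)<90)]
    print(n,len(q),rect(q) if len(q)>5 else '',np.percentile(q[:,2],[20,50,80]) if len(q) else '')
a=cv2.resize(t['img'][70:230,220:412],(480,400));b=cv2.resize(w['img'],(320,240))
o=np.zeros((480,800,3),np.uint8);o[:400,:480]=a;o[:240,480:]=b;o[240:480,480:]=cv2.resize(T['img'][150:330,280:520],(320,240));cv2.imwrite('pics/c5.png',o)
E
```

```text
9.425 [ 496.23693636 -173.54918086  123.43979758] [-1.79944555e+02  2.03869523e-02  5.16604678e+01] [-1.27013425 -0.30901186 -2.64131596] 21.900456078853512
s 989 (array([ 504.3, -182.8]), array([146.5,  90.5]), 36.3) [154.82432921 167.69839759 321.85674107]
w 19786 (array([ 500.4, -158.1]), array([114.5,  60.3]), 62.4) [168.76992362 169.62859719 170.21711276]
t 18222 (array([ 479.1, -162.2]), array([147. , 120.5]), 59.1) [528.10565356 551.29482477 558.25203627]
```

View pics/c5.png

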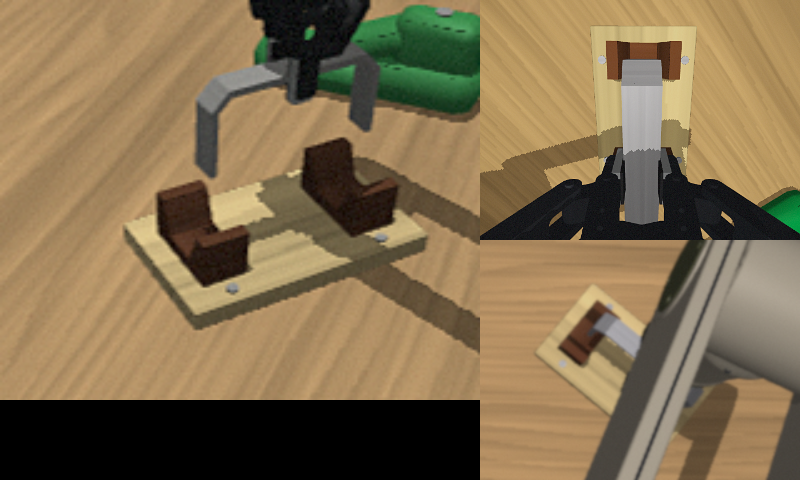

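The arch hangs upright above the carrier, with its legs over the two blocks: at (207,135) and (365,90), against blocks at (200,230) and (350,185). Next I'll measure its offset and tilt.

```bash
python3 - <<'E'
from h import *
C=np.array([497.9,-172.8]);a=np.radians(51.5);ey=np.array([np.cos(a),np.sin(a)]);ex=np.array([ey[1],-ey[0]])
def loc(p):return np.c_[(p[:,:2]-C)@ex,(p[:,:2]-C)@ey,p[:,2]]
for n in 'sw':
    d=dict(np.load(n+'5.npz'));p=loc(cloud(d,steel(d)))
    q=p[(abs(p[:,0])<30)&(abs(p[:,1])<85)&(p[:,2]>164)&(p[:,2]<175)]
    k=np.polyfit(q[:,1],q[:,2],1);kx=np.polyfit(q[:,0],q[:,2],1)
    print(n,len(q),rect(q),'x',q[:,0].min(),q[:,0].max(),'y pct',np.percentile(q[:,1],[0,1,99,100]),'slope y,x deg',np.degrees(np.arctan([k[0],kx[0]])),'z',np.median(q[:,2]))
    for sg in(-1,1):
        l=p[(abs(p[:,0])<40)&(abs(p[:,1]-70*sg)<25)&(p[:,2]>95)&(p[:,2]<155)]
        if len(l)>20:print(' leg',sg,len(l),'x',np.percentile(l[:,0],[2,50,98]),'y',np.percentile(l[:,1],[2,50,98]),'z',np.percentile(l[:,2],[0,2]))
    b=loc(cloud(d,dark(d)));
    for sg in(-1,1):
        l=b[(abs(b[:,0])<60)&(abs(b[:,1]-70*sg)<35)&(b[:,2]>54)&(b[:,2]<64)]
        if len(l)>20:print(' block',sg,rect(l))
E
```

```text
s 356 (array([-3.4,  1.6]), array([123.8,  32.8]), 88.1) x -19.48264752304184 13.334541825204404 y pct [-60.00358805 -59.24056307  62.80620065  63.63182366] slope y,x deg [-0.13500576  0.47709202] z 167.73318175660697
 leg -1 109 x [-14.14127273 -10.1951262    9.11483817] y [-72.7791241  -67.58879083 -65.4831265 ] z [ 99.28988896 100.56536575]
 leg 1 205 x [-14.30346563  -7.42855243   7.44427632] y [67.32750681 72.65090669 74.07477333] z [98.90007446 99.89811488]
 block -1 (array([  0.3, -69.5]), array([42.4, 80.9]), 178.7)
 block 1 (array([ 0.2, 71.3]), array([41., 83.]), 179.9)
w 17092 (array([-0.6, 10.8]), array([ 47.7, 107.1]), 102.2) x -23.701385449792983 25.1555443887646 y pct [-43.65549632 -40.21685092  61.8978327   63.87210205] slope y,x deg [-0.63107622 -0.21252745] z 169.69946641346166
 leg 1 116 x [-10.89329995  -0.13432652  11.69998395] y [70.49988855 70.53216701 70.56802435] z [108.85358929 109.36829185]
 block 1 (array([ 2.7, 67.9]), array([39.5, 56.1]), 179.9)
```

Request:
{"op": "send_rows", "data": {"increments": [[0, 2.5, 5, 0, 0, 0], [0, 0, 10, 0, 0, 0], [0, 0, 10, 0, 0, 0], [0, 0, 8, 0, 0, 0], [0, 0, 0, 0, 0, 0]]}}

```text
time: 10.2
tool_pos: [498.1, -174.6, 89.8]
tcp_rot: [-179.9, 0.0, 51.6]
ft_force: [-0.6, 0.1, -3.1]
finger_gap: 21.9
grip_force: 88.3
```

```bash
python3 - <<'E'
from bench import r
from h import *
s=r.sense();print(s['tool_pos'],s['ft_force'])
C=np.array([497.9,-172.8]);a=np.radians(51.5);ey=np.array([np.cos(a),np.sin(a)]);ex=np.array([ey[1],-ey[0]])
def loc(p):return np.c_[(p[:,:2]-C)@ex,(p[:,:2]-C)@ey,p[:,2]]
for n in('side','wrist'):
    d=r.snapshot(n);p=loc(cloud(d,steel(d)))
    for sg in(-1,1):
        l=p[(abs(p[:,0])<40)&(abs(p[:,1]-70*sg)<25)&(p[:,2]>62)&(p[:,2]<122)]
        if len(l)>20:print(n,' leg',sg,len(l),'x',np.percentile(l[:,0],[2,50,98]),'y',np.percentile(l[:,1],[2,50,98]),'z',np.percentile(l[:,2],[0,2]))
    b=loc(cloud(d,dark(d)))
    l=b[(abs(b[:,0])<60)&(abs(b[:,1]-70)<35)&(b[:,2]>54)&(b[:,2]<62)]
    print(n,' block',rect(l))
E
```

```text
[ 498.11801493 -174.56089487   89.82349708] [-0.5990027   0.08541148 -3.13638308]
side  leg -1 105 x [-12.20995175  -7.71008548   9.7611539 ] y [-72.35460444 -67.20407989 -65.40197392] z [64.12450967 67.33384215]
side  leg 1 193 x [-12.30874745  -5.60169814   9.71299539] y [67.13576886 72.88775247 74.3713969 ] z [65.29364766 67.01305213]
side  block (array([ 0.5, 70.7]), array([81.3, 42.1]), 0.3)
wrist  leg 1 115 x [-8.39997671  2.79490196 14.28102436] y [70.83063876 70.8657448  70.89345858] z [76.02642574 76.43938178]
wrist  block (array([ 2.8, 68. ]), array([56.2, 39.7]), 0.1)
```

Centred across within about 1 mm. Lowering slowly.

Request:
{"op": "send_rows", "data": {"increments": [[0, 0, 6, 0, 0, 0], [0, 0, 7, 0, 0, 0], [0, 0, 7, 0, 0, 0], [0, 0, 6, 0, 0, 0], [0, 0, 3, 0, 0, 0]]}}

```text
time: 10.92
tool_pos: [498.6, -174.8, 61.4]
tcp_rot: [-180.0, 0.0, 51.6]
ft_force: [-0.3, 0.0, -3.8]
finger_gap: 21.8
grip_force: 88.4
```

Request:
{"op": "send_rows", "data": {"increments": [[0, 0, 2, 0, 0, 0], [0, 0, 1, 0, 0, 0], [0, 0, 1, 0, 0, 0], [0, 0, 1, 0, 0, 0], [0, 0, 0, 0, 0, 0]]}}

```text
time: 11.55
tool_pos: [498.9, -175.0, 57.1]
tcp_rot: [180.0, 0.0, 51.6]
ft_force: [-0.3, 0.7, -3.0]
finger_gap: 21.7
grip_force: 88.4
```

Request:
{"op": "send_rows", "data": {"increments": [[0, 0, 1, 0, 0, 0], [0, 0, 1, 0, 0, 0], [0, 0, 0, 0, 0, 0]]}}

```text
time: 11.92
tool_pos: [498.8, -174.9, 54.9]
tcp_rot: [-180.0, 0.0, 51.6]
ft_force: [-0.7, -0.1, -3.5]
finger_gap: 21.8
grip_force: 88.4
```

Request:
{"op": "send_rows", "data": {"increments": [[0, 0, 0.5, 0, 0, 0], [0, 0, 0.5, 0, 0, 0], [0, 0, 0, 0, 0, 0]]}}

```text
time: 12.3
tool_pos: [499.1, -175.1, 54.5]
tcp_rot: [180.0, -0.0, 51.6]
ft_force: [-1.7, 0.3, 2.0]
finger_gap: 21.7
grip_force: 88.8
```

Request:
{"op": "send_rows", "data": {"increments": [[0, 0, 0.5, 0, 0, 0], [0, 0, 0, 0, 0, 0]]}}

```text
time: 12.55
tool_pos: [499.3, -175.2, 54.5]
tcp_rot: [180.0, -0.0, 51.6]
ft_force: [-4.0, 1.0, 6.4]
finger_gap: 21.7
grip_force: 89.3
```

```bash
cat > chk.py <<'E'
from bench import r
from h import *
import sys
s=r.sense();print(s['time'],s['tool_pos'],s['ft_force'])
C=np.array([497.9,-172.8]);a=np.radians(51.5);ey=np.array([np.cos(a),np.sin(a)]);ex=np.array([ey[1],-ey[0]])
def loc(p):return np.c_[(p[:,:2]-C)@ex,(p[:,:2]-C)@ey,p[:,2]]
o=np.zeros((480,800,3),np.uint8)
for n in('side','wrist','top'):
    d=r.snapshot(n);p=loc(cloud(d,steel(d)))
    q=p[(abs(p[:,0])<22)&(abs(p[:,1])<78)&(p[:,2]>92)&(p[:,2]<108)]
    if len(q)>20:print(n,'bar',rect(q),np.median(q[:,2]),'slope',np.degrees(np.arctan(np.polyfit(q[:,1],q[:,2],1)[0])))
    if n=='side':o[:400,:480]=cv2.resize(d['img'][70:230,220:412],(480,400))
    if n=='wrist':o[:240,480:]=cv2.resize(d['img'],(320,240))
    if n=='top':
        o[240:,480:]=cv2.resize(d['img'][150:330,280:520],(320,240))
        p=cloud(d,box(steel(d),(145,255),(215,295)));q=p[p[:,2]>58];print('short',rect(q) if len(q)>20 else '')
cv2.imwrite(sys.argv[1],o)
E
python3 chk.py pics/c6.png
```

```text
12.55 [ 499.27533775 -175.24183005   54.46741523] [-4.01544557  0.98533346  6.36903316]
side bar (array([1.5, 2.7]), array([ 34.7, 130.2]), 94.0) 98.54873635771122 slope -0.22053367058763235
wrist bar (array([ 1.3, 12.8]), array([110.7,  41. ]), 83.3) 100.60369407290312 slope -1.2837984577420936
top bar (array([ 1.8, -1. ]), array([137.4,  24.8]), 90.0) 99.85694363564436 slope 0.5275127791844567
short (array([432.5, 208.4]), array([89.3, 24. ]), 73.2)
```

View pics/c6.png

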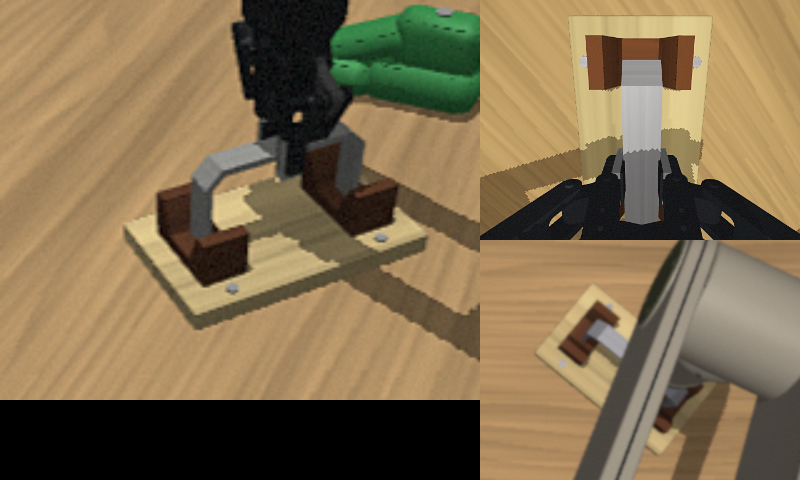

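The arch's feet are in both notches, at (200,225) and (350,185). The bar is at about 100 mm, level and centred within 2 mm, and the contact force confirms it is seated. Releasing and lifting off.

Request:
{"op": "send_rows", "data": {"increments": [[0, 0, 0, 0, 0, 0], [0, 0, 0, 0, 0, 0], [0, 0, 0, 0, 0, 0], [0, 0, 0, 0, 0, 0], [0, 0, 0, 0, 0, 0]], "grip": -1}}

```text
time: 13.32
tool_pos: [498.9, -175.0, 53.5]
tcp_rot: [-180.0, 0.0, 51.6]
ft_force: [0.1, -0.4, -1.1]
finger_gap: 85.6
grip_force: 0.0
```

Request:
{"op": "send_rows", "data": {"increments": [[0, 0, -10, 0, 0, 0], [0, 0, -20, 0, 0, 0], [0, 0, -30, 0, 0, 0], [0, 0, -40, 0, 0, 0], [0, 0, -20, 0, 0, 0]]}}

```text
time: 13.95
tool_pos: [500.2, -175.6, 176.9]
tcp_rot: [179.8, -0.1, 51.6]
ft_force: [0.5, -0.2, -0.3]
finger_gap: 85.5
grip_force: 0.0
```

Request:
{"op": "send_rows", "data": {"increments": [[0, 0, 0, 0, 0, 0], [0, 0, 0, 0, 0, 0]]}}

```text
time: 14.2
tool_pos: [498.1, -174.6, 172.0]
tcp_rot: [-179.9, 0.0, 51.6]
ft_force: [-1.3, -0.1, -1.2]
finger_gap: 85.5
grip_force: 0.0
```

```bash
python3 chk.py pics/c7.png
```

```text
14.2 [ 498.13527916 -174.63442423  171.95919867] [-1.27159365 -0.06352757 -1.22296407]
side bar (array([2.1, 3.7]), array([130.3,  26.9]), 89.5) 98.69221523425605 slope -0.36144658396211377
wrist bar (array([ 3.8, -1.5]), array([137.1,  24. ]), 89.9) 100.59628824693894 slope -0.5338275673806188
top bar (array([ 1.6, 31.2]), array([25.3, 78.4]), 90.4) 100.28484518936443 slope -2.330985394509952
short (array([432.4, 208.3]), array([89.9, 24.1]), 73.1)
```

View pics/c7.png

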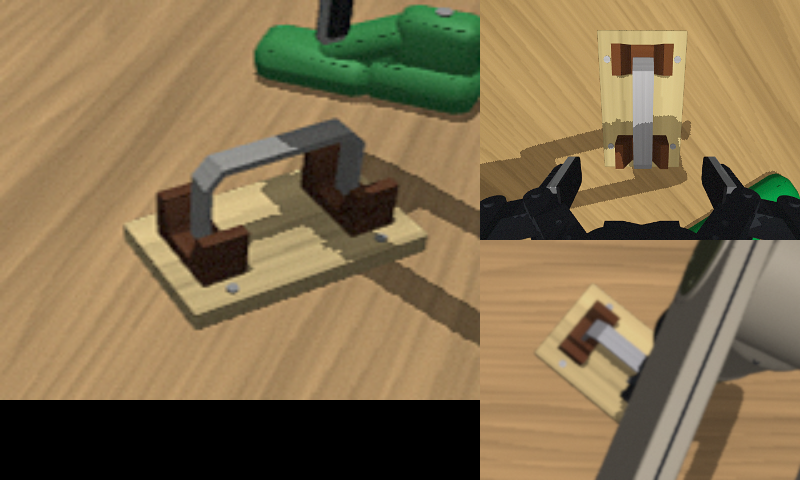

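The arch stands upright in both notches, centred between the blocks at (643,60) and (643,150) in the wrist view. The gripper is clear and the short arch has not moved.

```bash
python3 -c "
from bench import r
print(r.hand_in())"
```

```text
the job is handed in; nothing more can be done
None
```

The long arch is seated upright in both carrier notches, released and centred to within about 4 mm by the camera readings; the short arch has not moved, and the job is handed in (no verdict was returned).

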